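# Unstack a parts cup at the kit-building table

## Task

Lift the top parts cup off the nested stack of three, without pulling up or shifting the cups beneath it, and set it down (do not drop it) standing upright in the well of the empty plywood holder. Leave the filled cup in the other holder where it is.

Things in the scene. Friction and masses are not known exactly. Their poses are not given: they have to be found in the camera images.
- top_cup_center (a point): Centre (half-way up) of the stack's loose top cup: round, open, bare aluminium, 48 mm high, about 50 g. Upper half: straight collar, 56 mm outer diameter, 24 mm high, wall 2.5 mm; lower half tapers from 46 to 37 mm at the foot. Rim 24 mm above this point, foot 24 mm below; z up. Stacked, only the collar shows: just below this point begins the next cup's equally wide collar.
- second_cup_center (a point): Centre (half-way up) of the second, identical cup, 24 mm below the top cup's centre. Each cup's lower half sits inside the cup beneath with 2.5 mm play, its shoulder (at its centre's height) resting on that cup's rim; a third identical cup stands on the table. The stack is 96 mm high. To be left in place.
- empty_well (a point): Centre of the well's floor in the empty holder: a fixed square plywood block, 96 x 96 x 16 mm, with a round black-lined well, 60 mm wide and 10 mm deep; the floor is 6 mm above the table, the block's top 10 mm above this point. z up, x and y along the block's sides. A cup standing in it has its centre 24 mm above this point.
- filled_cup_center (a point): Centre (half-way up) of another identical loose cup, with small components in it, that stands alone in the well of a second, identical plywood holder. To be left in place.
Things that resemble listed ones, but are neither listed nor needed, are in the scene too. Leave any pink or turquoise look-alike of the part that bears top_cup_center alone.

How it is judged:
By the outcome, as a careful person would: the job done as asked, in the order asked, and still so for the second after the job is handed in, with the robot touching nothing.
It also fails if it takes over 35 s, if anything falls off the work surface, if the arm or the gripper's body presses on something with over 40 N, if the wrist force passes 120 N, or if a joint passes its speed limit or range.

## Robot

A 7-joint arm with a two-finger parallel gripper is mounted at the origin on the work surface. World frame = base frame: x ahead of the robot, y to its left, z up, the work surface at z = 0. Lengths are in m, angles in rad, forces in N, time in s.
With the tool pointing down it reaches from about 0.4 to 0.875 m from the base axis. Payload 6.5 kg.
Tool frame: the origin (TCP) lies at the very end of the fingers, on their centre line; the grasp point (between the pads) lies 19 mm behind it (robot.tcp_to_grasp is the distance from the TCP to the grasp point, in m); x points along the fingers, y is the direction in which the jaws open and shut, and the axes are right-handed (so a half turn about x gives the same grasp; the last joint's range is limited). The gripper opens to 88 mm and grips with 3 to 60 N. Pads are 18 mm wide; open, the fingers measure 123 mm over their backs; the gripper's body (75 mm by 187 mm) begins 45 mm behind the grasp point.
Start: joints at [-1.286, 0.536, -0.004, 1.538, 0.003, 1.067, -0.071], TCP at [0.223, 0.61, 0.239] pointing down, gripper open.
Joint ranges: [-2.7, 2.7], [-0.37, 2.16], [-1.27, 1.26], [0.24, 2.4], [-1.31, 4.45], [0.19, 1.91], [-2.76, 2.76]. Speed limits (rad/s): [2.39, 2.39, 3.14, 3.14, 3.14, 3.14, 3.14].

## Interface

Orientations are given as [roll, pitch, yaw] about the fixed x, y, z axes, in that order (R = Rz(yaw) Ry(pitch) Rx(roll)).
In Python, from bench import status, capture, camera_info, job, robot gives the robot as it stands.
- The arm moves only by the tool carry_out, never from a script. Its argument "series" is a list of rows, each a list of 7 numbers: the shift along the world's x, y, z in cm, then the turn, a rotation vector about the world's x, y, z in degrees, then the opening, from 0 (shut) to 1 (fully open). In form: [[tx, ty, tz, rx, ry, rz, gripper], ...]. A call has exactly 8 rows; each row is the pose to reach, as a shift and turn from the pose commanded when the call began; what a row does not reach only later rows make up. A row lasts 1/8 s, in which the tool goes at most 62.5 mm and 10.7 degrees, less where a joint would pass 70% of its speed; a pose out of reach is approached as far as the arm can. A call with a gripper value outside its range is refused whole. The fingers move at their own pace and stop on an object; the grip force is fixed at half the most. Time passes only in rows, so rows that repeat a pose let the fingers close, or fill a call up. It gives the time, the measured TCP pose, the force and the opening at its end, in the units of the state.
- status.state(): the state, without advancing time (a new reading comes with each control period).
- capture(name): name is "side" or "top" or "wrist"; returns the picture (400x640x3 uint8, red, green, blue); there is no depth.
- camera_info(name): a dict with "fov_y" (degrees; the focal length in pixels is half the picture's height over the tangent of half this angle, whatever the lens; pixels are square), "cx", "cy" (the principal point, pixels), "camera_from_world" (4x4, takes a point from world to camera coordinates). Camera axes: x right, y up, looking along -z (the intrinsics and any distortion apply to the point x, -y, -z); pixel columns grow to the right and rows downward; lengths in m; the calibration is good to about 2 mm. A picture is of the moment at which its call begins: read the wrist's pose just before it. camera_info takes no time and is no camera call; for the wrist camera it gives the pose at the moment of the call.
- job.job_done(): hands the job in, once; it reports no verdict.
The state is a dict: "t": time; "qpos": joint angles; "dq": joint speeds; "effort": joint torques, N m; "eef_pos": TCP position; "orientation": TCP orientation; "force": force on the tool from outside, world axes, zero at the start; "moment": the same for the moment, N m; "width": finger opening in m.
Only numpy, scipy, OpenCV 4.12 (cv2) and the standard library are available. Lean on these libraries where they do the work, as an engineer would, in place of code of your own. Each camera call takes 0.05 s, during which the arm holds its last target. There are 200 camera calls.

## Working session

There is one attempt and no reset: what is moved stays moved. The work goes in short steps, Python scripts to look and compute and a tool call to move; the robot and the scene stay as the last step left them, time stands still between calls to the robot, and variables do not carry over. Pictures are saved under pics/ and viewed, about 8 in all and at most 12, crops included, and the job is handed in when it is done.

Besides the shell and the picture viewer there is one more tool, called after "Call:" as a command line: name --pt "numbers of a row" for each row, then --argument value for the rest. carry_out: Moves the arm, as the interface text tells. Its arguments: {"type":"object","properties":{"series":{"type":"array"}},"required":["series"]}

```bash
mkdir -p pics; ls
python3 - <<'E'
from bench import status,capture,camera_info
import cv2,numpy as np
s=status.state();print(s)
for n in("side","top"):
    print(n,camera_info(n))
    cv2.imwrite(f"pics/{n}0.png",capture(n)[:,:,::-1])
print(camera_info("wrist"))
E
```

```text
pics
{'t': 0.0, 'qpos': array([-1.28621621,  0.53717128, -0.00445256,  1.53888099,  0.0026005 ,
        1.06730329, -0.07115397]), 'dq': array([ 0.00188801, -0.00144382, -0.00144253,  0.00097728, -0.00077668,
       -0.00058197,  0.00131759]), 'effort': array([ 9.49554624e-05, -5.70997810e+01,  9.90848243e-01, -2.51607209e+01,
       -5.62632107e-02,  1.79582415e-02,  1.47994506e-04]), 'eef_pos': array([0.22315347, 0.60982625, 0.23783257]), 'orientation': array([-1.5012516 ,  1.56903922, -1.85190151]), 'force': array([ 0.38338112, -0.12152347,  0.04149325]), 'moment': array([-0.00540696,  0.03716471,  0.06636154]), 'width': 0.08830518234439441}
side {'fov_y': 47.242203810179255, 'cx': 319.5934708756773, 'cy': 205.0358598151906, 'camera_from_world': array([[ 0.83256201, -0.55346578,  0.02271864, -0.44494579],
       [ 0.24214807,  0.40053049,  0.88370789, -0.21687236],
       [-0.49820159, -0.73024034,  0.46748714, -0.63383231],
       [ 0.        ,  0.        ,  0.        ,  1.        ]])}
top {'fov_y': 43.476195647508504, 'cx': 323.5548891785344, 'cy': 205.85329342197642, 'camera_from_world': array([[-0.02965982, -0.99947972,  0.0126719 ,  0.0216675 ],
       [ 0.9945597 , -0.02824259,  0.10026647, -0.54112233],
       [-0.09985641,  0.01557684,  0.99487992, -0.96856203],
       [ 0.        ,  0.        ,  0.        ,  1.        ]])}
{'fov_y': 71.65473893275976, 'cx': 312.972304774148, 'cy': 197.5381985263986, 'camera_from_world': array([[ 3.44765077e-01,  9.38688667e-01, -7.92291412e-04,
        -6.48445879e-01],
       [-9.06662245e-01,  3.32783462e-01, -2.59265774e-01,
         3.38695840e-02],
       [-2.43106183e-01,  9.01041253e-02,  9.65805690e-01,
        -3.87872876e-01],
       [ 0.00000000e+00,  0.00000000e+00,  0.00000000e+00,
         1.00000000e+00]])}
```

View pics/side0.png

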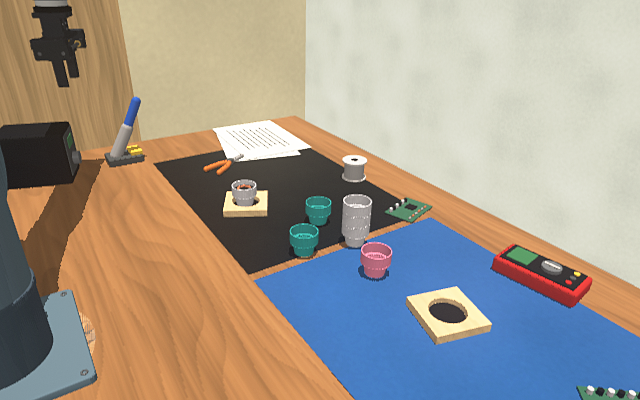

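View pics/top0.png

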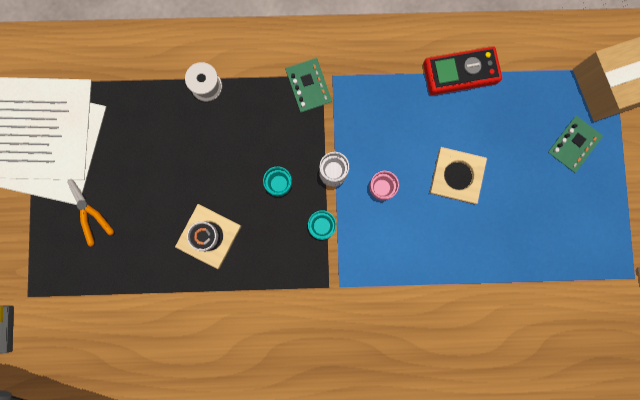

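Side view: the bare aluminium stack is at (357,220), the empty holder at (449,313), the filled cup at (244,192), teal cups at (304,240) and (318,210), and the pink cup at (376,260). In the top view the stack rim is at (334,165), the empty well at (459,175), and the filled cup at (204,236). The only three-high bare aluminium stack is at top (334,165). The white spool at (203,80) is not a cup. I'll confirm with an enlarged crop.

```bash
cat > h.py <<'E'
import numpy as np
from bench import camera_info
def K(c): 
    return 200/np.tan(np.radians(c['fov_y']/2))
def ray(n,u,v,c=None):
    c=c or camera_info(n);f=K(c);T=c['camera_from_world'];R=T[:3,:3]
    d=R.T@np.array([(u-c['cx'])/f,-(v-c['cy'])/f,-1]);return -R.T@T[:3,3],d
def onz(n,u,v,z,c=None):
    o,d=ray(n,u,v,c);return o+d*(z-o[2])/d[2]
def proj(n,p,c=None):
    c=c or camera_info(n);f=K(c);q=c['camera_from_world']@np.r_[p,1]
    return c['cx']-f*q[0]/q[2], c['cy']+f*q[1]/q[2]
E
python3 - <<'E'
import cv2,numpy as np
from h import *
t=cv2.imread('pics/top0.png');s=cv2.imread('pics/side0.png')
a=cv2.resize(t[140:210,310:500],None,fx=4,fy=4,interpolation=2)
b=cv2.resize(s[185:255,330:500],None,fx=4,fy=4,interpolation=2)
b=np.hstack([b,np.zeros((280,80,3),np.uint8)])
cv2.imwrite('pics/crop.png',np.vstack([a,b]))
print('stack',onz('top',334,165,.096),onz('side',357,205,.096))
g=t.max(2)
# well: dark blob
m=((t.max(2)<70)).astype('uint8');
for n,im,box in(('top',t,(440,155,480,195)),('side',s,(425,293,475,330))):
    x0,y0,x1,y1=box
    m=(im[y0:y1,x0:x1].max(2)<80).astype('uint8')
    k,l,st,c=cv2.connectedComponentsWithStats(m);i=1+st[1:,4].argmax()
    u,v=c[i]+[x0,y0];print(n,u,v,st[i],onz(n,u,v,.006),onz(n,u,v,.016))
E
```

```text
stack [ 0.61049265 -0.01468479  0.096     ] [ 0.59627165 -0.0306641   0.096     ]
top 457.800350262697 175.30647985989492 [  5   8  27  26 571] [ 0.59864388 -0.27090057  0.006     ] [ 0.5970964  -0.26801043  0.016     ]
side 446.90786948176583 312.49136276391556 [  4  10  37  20 521] [ 0.60240044 -0.26758315  0.006     ] [ 0.59233647 -0.27479078  0.016     ]
```

View pics/crop.png

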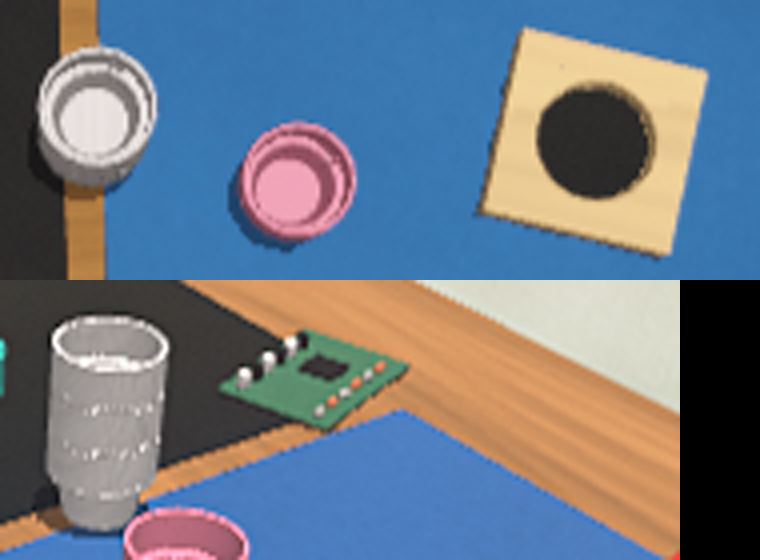

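The crop confirms it: a bare aluminium stack of three with rim centre at top ≈(334.4,165.8) and side ≈(357.5,201). The empty well's hole rim is centred at top ≈(459,175.2). The pink neighbour at (384,185) must be avoided.

Run:
```python
from h import *
from bench import status
def tri(a,b):
    A=0;B=0;L=[]
    for n,u,v in(a,b):
        o,d=ray(n,u,v);d/=np.linalg.norm(d);P=np.eye(3)-np.outer(d,d);A=A+P;B=B+P@o;L.append((n,u,v))
    p=np.linalg.solve(A,B);return p,[np.subtract(proj(n,p),(u,v)) for n,u,v in L]
print(tri(('top',334.4,165.8),('side',357.5,201)))
print(onz('top',334.4,165.8,.096),onz('side',357.5,201,.096))
print('well',onz('top',459,175.2,.016))
print('pink',onz('top',384.6,185,.048),'teal',onz('top',322,223,.048),onz('top',277.5,180,.048))
# block yaw from top edge corners, crop px
c=[np.array(onz('top',310+x/4,140+y/4,.016)) for x,y in((523,28),(707,71),(670,256),(481,213))]
print(np.mean(c,0),[np.linalg.norm(c[i]-c[i-1]) for i in range(4)])
from scipy.spatial.transform import Rotation as R
s=status.state();r=R.from_euler('xyz',s['orientation']).as_matrix();print(r)
```

```text
(array([ 0.6093193 , -0.01547936,  0.094267  ]), [array([ 0.0144646 , -0.02272862]), array([-0.0258746 ,  0.00319443])])
[ 0.60896332 -0.01538172  0.096     ] [ 0.60721529 -0.01809863  0.096     ]
well [ 0.59724702 -0.27046149  0.016     ]
pink [ 0.57697343 -0.11418621  0.048     ] teal [0.50615473 0.01027916 0.048     ] [0.59263863 0.09458935 0.048     ]
[ 0.59687625 -0.27008369  0.016     ] [np.float64(0.09783446971095938), np.float64(0.09593774487715492), np.float64(0.09714898405906966), np.float64(0.09748167727642082)]
[[-3.91784756e-04  3.43608382e-01  9.39112946e-01]
 [-1.46944760e-03  9.39111807e-01 -3.43608579e-01]
 [-9.99998844e-01 -1.51459787e-03  1.36984824e-04]]
```

Call:
carry_out --pt "2 -3.2 0 0 0 0 1" --pt "5.5 -9 0 0 0 0 1" --pt "9 -14.5 0 0 0 0 1" --pt "12.5 -20 0 0 0 0 1" --pt "16 -26 0 0 0 0 1" --pt "19.5 -31.5 0 0 0 0 1" --pt "22.5 -36.5 0 0 0 0 1" --pt "24 -39 0 0 0 0 1"

```text
t: 1.1
eef_pos: [0.4644, 0.2174, 0.2386]
orientation: [-1.154, 1.57, -1.508]
force: [0.4, 1.1, 0.6]
width: 0.0882
```

Call:
carry_out --pt "1.5 -2.5 0 0 0 0 1" --pt "4.5 -7 0 0 0 0 1" --pt "7.5 -12 -1 0 0 0 1" --pt "10.5 -17 -2 0 0 0 1" --pt "13 -21 -3 0 0 0 1" --pt "14.4 -23.2 -4 0 0 0 1" --pt "14.4 -23.2 -5 0 0 0 1" --pt "14.4 -23.2 -5 0 0 0 1"

```text
t: 2.1
eef_pos: [0.606, -0.01, 0.1875]
orientation: [-3.094, 1.568, 2.84]
force: [-0.1, 0.3, 0.6]
width: 0.0881
```

Run:
```python
from h import *
from bench import status,capture
import cv2
from scipy.spatial.transform import Rotation as R
s=status.state();c=camera_info('wrist');im=capture('wrist')
np.save('c1.npy',c['camera_from_world']);cv2.imwrite('pics/w1.png',im[:,:,::-1])
print(s['t'],s['eef_pos'],s['force'],s['qpos']);print(R.from_euler('xyz',s['orientation']).as_matrix())
T=c['camera_from_world'];print(-T[:3,:3].T@T[:3,3],proj('wrist',[.609,-.0155,.096]))
```

```text
2.1 [ 0.60604275 -0.01002306  0.18753861] [-0.14005619  0.33463653  0.58012333] [-0.21558599  0.5264926   0.21783904  1.71263066 -0.13807794  0.92013385
  1.27912647]
[[-2.72792267e-03  3.42373964e-01  9.39559805e-01]
 [ 8.50081998e-04  9.39563755e-01 -3.42372935e-01]
 [-9.99995918e-01 -1.35264017e-04 -2.85410321e-03]]
[0.54312696 0.01204185 0.3326683 ] (np.float64(308.6241165598826), np.float64(206.16117142495344))
```

View pics/w1.png

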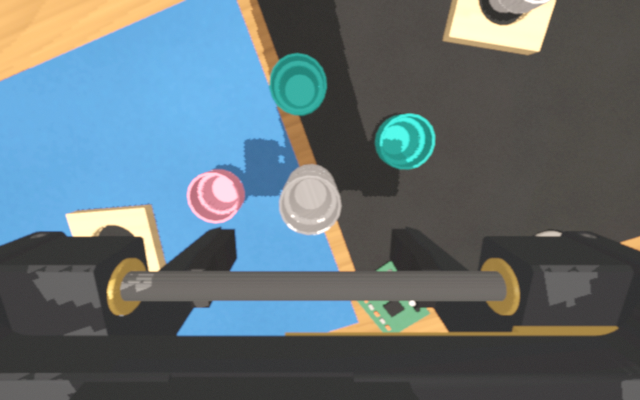

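The wrist view shows the stack at about (310,200) between the fingers. The predicted rim is at (308.6,206). I'll take a settled picture and crop it to refine.

Run:
```python
from h import *
from bench import status,capture
import cv2
s=status.state();c=camera_info('wrist');im=capture('wrist')[:,:,::-1]
p=[.609,-.0155,.096];print(s['t'],s['eef_pos'],s['dq'].round(3),proj('wrist',p,c))
x0,y0=265,150
b=cv2.resize(im[y0:y0+100,x0:x0+100],None,fx=6,fy=6,interpolation=2)
a=np.linspace(0,6.283,40)
ov=b.copy()
for t in a:
    u,v=proj('wrist',np.array(p)+.028*np.array([np.cos(t),np.sin(t),0]),c)
    cv2.circle(b,(int((u-x0+.5)*6),int((v-y0+.5)*6)),2,(0,0,255),-1)
cv2.imwrite('pics/w2.png',b)
g=np.vstack([proj('wrist',np.array(p)+d,c) for d in np.eye(3)*.01])-proj('wrist',p,c);print(g)
```

```text
2.15 [ 0.60648231 -0.00966501  0.18826159] [-0.007 -0.013  0.002 -0.013  0.002  0.001  0.003] (np.float64(308.6241165598826), np.float64(206.16117142495344))
[[ 3.8402413   9.97138432]
 [10.53032931 -3.69165508]
 [-0.1635342   3.34694724]]
```

View pics/w2.png

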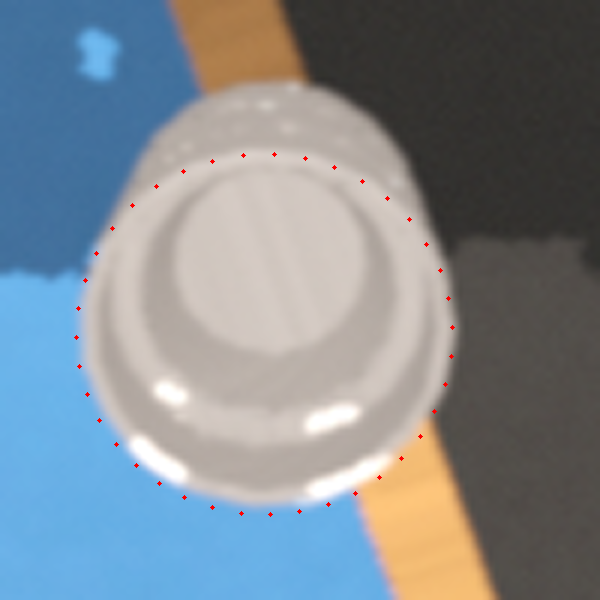

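Call:
carry_out --pt "0.1 -0.3 -2 0 0 0 1" --pt "0.15 -0.5 -4 0 0 0 1" --pt "0.15 -0.5 -6 0 0 0 1" --pt "0.15 -0.5 -7.5 0 0 0 1" --pt "0.15 -0.5 -8.3 0 0 0 1" --pt "0.15 -0.5 -8.3 0 0 0 1" --pt "0.15 -0.5 -8.3 0 0 0 1" --pt "0.15 -0.5 -8.3 0 0 0 1"

```text
t: 3.2
eef_pos: [0.6094, -0.0166, 0.1064]
orientation: [0.406, 1.569, 0.056]
force: [1.2, 0.0, -0.6]
width: 0.0882
```

Run:
```python
from h import *
from bench import status,capture
import cv2
from scipy.spatial.transform import Rotation as R
P=[]
for i in range(6):
    s=status.state();P.append(np.r_[s['eef_pos'],s['force']]);c=camera_info('wrist');im=capture('wrist')
    if i==0: cv2.imwrite('pics/w3.png',im[100:400,100:520,::-1].repeat(1,0))
print(s['t']);print(np.array(P).round(4));print(np.mean(P,0))
print(R.from_euler('xyz',s['orientation']).as_matrix().round(4))
for q in([.608,-.0148,.096],[.609,-.0155,.096]): print(proj('wrist',q,c))
cv2.imwrite('pics/side3.png',cv2.resize(capture('side')[120:260,280:440,::-1],None,fx=4,fy=4,interpolation=2))
```

```text
3.45
[[ 0.6094 -0.0166  0.1064  1.1952  0.013  -0.6217]
 [ 0.6093 -0.0166  0.1063  0.2808  0.4482  0.7072]
 [ 0.6092 -0.0166  0.1062 -0.2779 -0.6489 -0.9099]
 [ 0.6091 -0.0165  0.1061 -1.5119  0.2507  0.5138]
 [ 0.6091 -0.0166  0.106   1.1018 -0.078   0.0769]
 [ 0.609  -0.0166  0.1059  0.6053 -0.8266 -0.3878]]
[ 0.60916558 -0.01655991  0.10616354  0.23222215 -0.14024634 -0.1035832 ]
[[ 3.000e-04  3.436e-01  9.391e-01]
 [ 1.000e-04  9.391e-01 -3.436e-01]
 [-1.000e+00  2.000e-04  3.000e-04]]
(np.float64(316.53982427714743), np.float64(236.06642942416397))
(np.float64(316.01484792087854), np.float64(237.88772521122033))
```

View pics/side3.png

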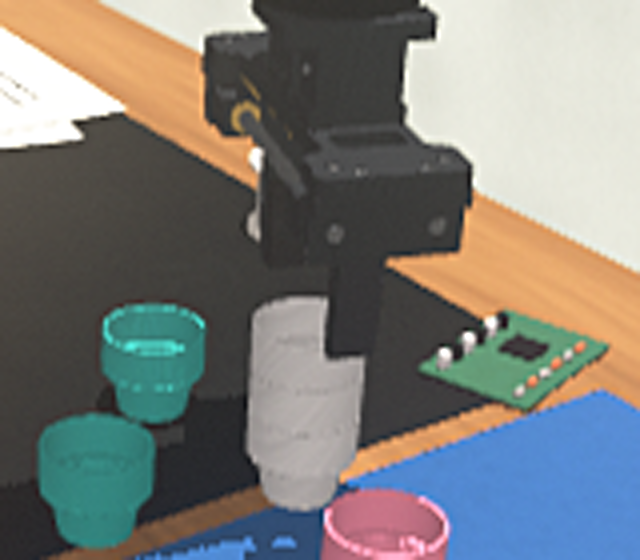

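View pics/w3.png

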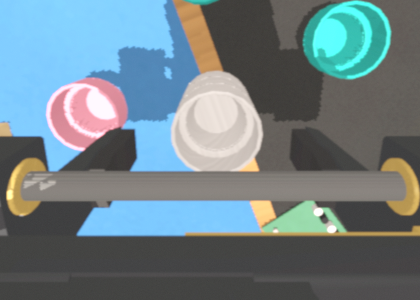

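Side view: fingers straddle the stack, tips above the collar seam. Wrist crop: rim spans u=272–363 (centre ≈317.5), while the finger midline is at ≈313.5. I'll shift about 2 mm along the jaws and descend.

Call:
carry_out --pt "-0.1 0.15 0 0 0 0 1" --pt "-0.17 0.28 -0.5 0 0 0 1" --pt "-0.17 0.28 -1.3 0 0 0 1" --pt "-0.17 0.28 -2.2 0 0 0 1" --pt "-0.17 0.28 -2.8 0 0 0 1" --pt "-0.17 0.28 -3.0 0 0 0 1" --pt "-0.17 0.28 -3.0 0 0 0 1" --pt "-0.17 0.28 -3.0 0 0 0 1"

```text
t: 4.55
eef_pos: [0.6074, -0.0138, 0.076]
orientation: [0.352, 1.57, 0.001]
force: [0.6, 0.0, 0.3]
width: 0.0882
```

Run:
```python
from h import *
from bench import status,capture
import cv2
c=camera_info('wrist');w=capture('wrist')[:,:,::-1]
for i in range(3): s=capture('side')[:,:,::-1]
print(status.state()['eef_pos'],status.state()['force'])
a=cv2.resize(w[180:340,200:440],(600,400),interpolation=2)
b=cv2.resize(s[160:250,320:400],None,fx=2.5,fy=400/90,interpolation=2)
cv2.imwrite('pics/w4.png',np.hstack([a,b]))
print(proj('wrist',[.608,-.0148,.096],c),proj('wrist',status.state()['eef_pos'],c))
```

```text
[ 0.60729448 -0.01377187  0.07591457] [-0.63014715 -0.27153689  0.42026772]
(np.float64(313.24001958568095), np.float64(264.2246662545938)) (np.float64(314.44524044484916), np.float64(245.21248884243926))
```

View pics/w4.png

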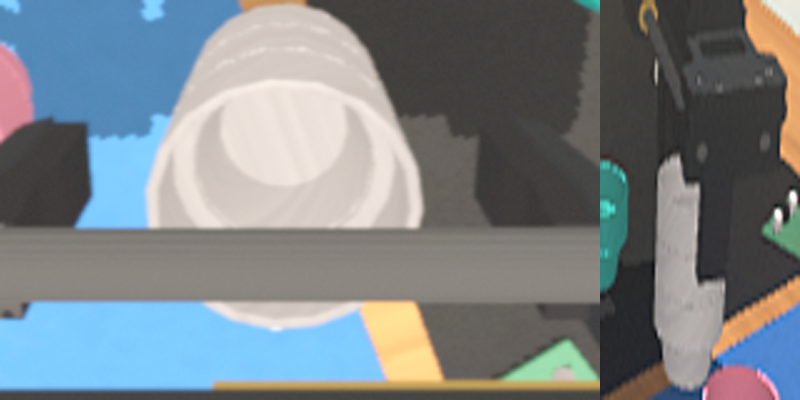

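Wrist crop: rim spans 147–423 (centre 285) and finger inner edges 92/476 (mid 284), so it is centred within 0.3 mm. Before closing I'll check numerically that the finger tip seen in the side view (full-frame ≈(362,223)) is above the seam.

Run:
```python
from h import *
p=np.array([.6073,-.0138,0.0759]);j=np.array([.3436,.939,0]);a=np.array([.939,-.3436,0])
for sg in(-1,1):
  for d in(.044,.0615):
    for w in(-.009,.009): print(sg,d,w,np.round(proj('side',p+sg*d*j+w*a),1))
print('seam z.072 / z.076 at cup front facing finger',proj('side',[.608-.0096,-.0148-.026,.072]))
```

```text
-1 0.044 -0.009 [358.  220.8]
-1 0.044 0.009 [367.2 219.8]
-1 0.0615 -0.009 [361.  225.4]
-1 0.0615 0.009 [370.3 224.5]
1 0.044 -0.009 [344.8 199.5]
1 0.044 0.009 [353.3 198.8]
1 0.0615 -0.009 [342.4 195.7]
1 0.0615 0.009 [350.7 195. ]
seam z.072 / z.076 at cup front facing finger (np.float64(360.389801503423), np.float64(218.03442850008307))
```

Call:
carry_out --pt "0 0 0 0 0 0 0.75" --pt "0 0 0 0 0 0 0.7" --pt "0 0 0 0 0 0 0.65" --pt "0 0 0 0 0 0 0.6" --pt "0 0 0 0 0 0 0.55" --pt "0 0 0 0 0 0 0.5" --pt "0 0 0 0 0 0 0.5" --pt "0 0 0 0 0 0 0.5"

```text
t: 5.75
eef_pos: [0.6072, -0.0138, 0.0757]
orientation: [0.551, 1.571, 0.2]
force: [0.5, 0.2, 0.9]
width: 0.0559
```

Tip agrees with z≈0.076, and the grip has stopped at 55.9 mm, which matches the collar. Lifting straight up.

Call:
carry_out --pt "0 0 0.3 0 0 0 0.5" --pt "0 0 0.8 0 0 0 0.5" --pt "0 0 1.5 0 0 0 0.5" --pt "0 0 2.3 0 0 0 0.5" --pt "0 0 3.3 0 0 0 0.5" --pt "0 0 4.5 0 0 0 0.5" --pt "0 0 6 0 0 0 0.5" --pt "0 0 7 0 0 0 0.5"

```text
t: 6.75
eef_pos: [0.6076, -0.0138, 0.1471]
orientation: [0.404, 1.57, 0.053]
force: [-0.3, 0.4, -1.0]
width: 0.0557
```

Run:
```python
from h import *
from bench import status,capture
import cv2
s=capture('side')[:,:,::-1];print(status.state()['eef_pos'],status.state()['width'])
cv2.imwrite('pics/s5.png',cv2.resize(s[100:260,280:440],None,fx=3.5,fy=3.5,interpolation=2))
```

```text
[ 0.60826004 -0.01383194  0.14812674] 0.05588857708630887
```

View pics/s5.png

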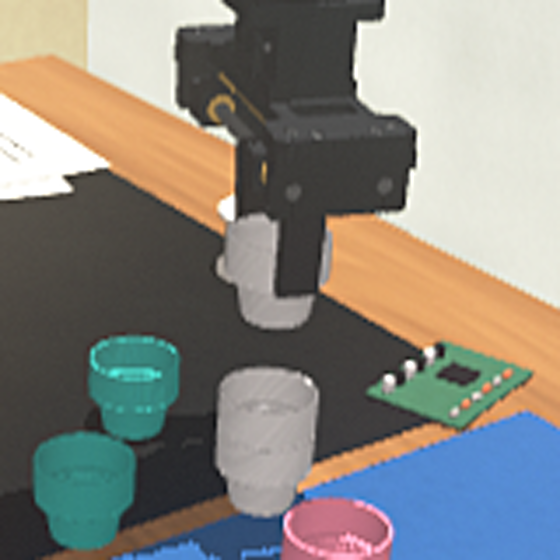

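Only the top cup rose; the two lower cups stand as before, upright. Carrying it to the well at (0.597,-0.270).

Call:
carry_out --pt "0 -1.5 0 0 0 0 0.5" --pt "-0.2 -5 0 0 0 0 0.5" --pt "-0.4 -9.5 0 0 0 0 0.5" --pt "-0.6 -14 0 0 0 0 0.5" --pt "-0.8 -18.5 0 0 0 0 0.5" --pt "-1 -22.5 0 0 0 0 0.5" --pt "-1.1 -25 0 0 0 0 0.5" --pt "-1.1 -25.6 0 0 0 0 0.5"

```text
t: 7.8
eef_pos: [0.5945, -0.2731, 0.1451]
orientation: [-2.114, 1.569, -2.469]
force: [-0.0, 0.4, -0.6]
width: 0.0561
```

Call:
carry_out --pt "0 0 0 0 0 0 0.5" --pt "0 0 -1 0 0 0 0.5" --pt "0 0 -2.5 0 0 0 0.5" --pt "0 0 -4 0 0 0 0.5" --pt "0 0 -5.5 0 0 0 0.5" --pt "0 0 -6.5 0 0 0 0.5" --pt "0 0 -7 0 0 0 0.5" --pt "0 0 -7 0 0 0 0.5"

```text
t: 8.8
eef_pos: [0.5961, -0.2698, 0.0755]
orientation: [3.058, 1.571, 2.707]
force: [0.6, -0.9, -1.0]
width: 0.0559
```

Run:
```python
from h import *
from bench import status,capture
import cv2
t=capture('top')[:,:,::-1]
for i in range(3): s=capture('side')[:,:,::-1]
P=status.state()['eef_pos'];print(status.state()['t'],P,status.state()['width'])
a=cv2.resize(s[220:360,380:520],(400,400),interpolation=2)
c=camera_info('wrist');w=capture('wrist')[:,:,::-1]
b=cv2.resize(w[140:340,200:400],(400,400),interpolation=2)
cv2.imwrite('pics/p6.png',np.hstack([a,b]))
print(proj('wrist',[.597,-.270,.006],c),proj('wrist',[.597,-.270,.016],c))
```

```text
9.0 [ 0.59656519 -0.26998256  0.07629801] 0.05599588431761252
(np.float64(314.10739149200316), np.float64(209.0225588034376)) (np.float64(314.16744609724316), np.float64(212.87790608846612))
```

View pics/p6.png

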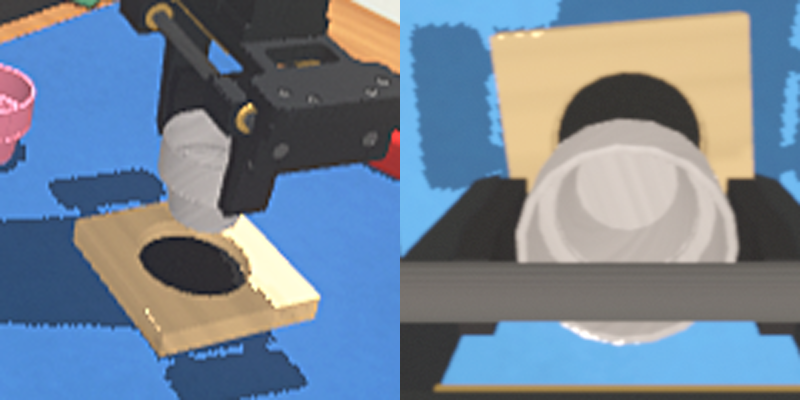

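Cup hangs upright over the well: hole centre in the wrist crop is u≈631, the cup's ≈627. Lowering; contact should come at TCP z≈0.0337.

Call:
carry_out --pt "0 0 -0.8 0 0 0 0.5" --pt "0 0 -1.8 0 0 0 0.5" --pt "0 0 -2.8 0 0 0 0.5" --pt "0 0 -3.4 0 0 0 0.5" --pt "0 0 -3.8 0 0 0 0.5" --pt "0 0 -4 0 0 0 0.5" --pt "0 0 -4 0 0 0 0.5" --pt "0 0 -4 0 0 0 0.5"

```text
t: 10.05
eef_pos: [0.5964, -0.2699, 0.036]
orientation: [-0.034, 1.57, -0.384]
force: [0.6, -0.6, -1.2]
width: 0.0559
```

Call:
carry_out --pt "0 0 0 0 0 0 0.5" --pt "0 0 0 0 0 0 0.5" --pt "0 0 -0.05 0 0 0 0.5" --pt "0 0 -0.1 0 0 0 0.5" --pt "0 0 -0.1 0 0 0 0.5" --pt "0 0 -0.15 0 0 0 0.5" --pt "0 0 -0.15 0 0 0 0.5" --pt "0 0 -0.15 0 0 0 0.5"

```text
t: 11.05
eef_pos: [0.5961, -0.2698, 0.0342]
orientation: [-2.756, 1.571, -3.107]
force: [-0.1, -0.5, -0.2]
width: 0.0565
```

Call:
carry_out --pt "0 0 -0.05 0 0 0 0.5" --pt "0 0 -0.05 0 0 0 0.5" --pt "0 0 -0.05 0 0 0 0.5" --pt "0 0 -0.1 0 0 0 0.5" --pt "0 0 -0.1 0 0 0 0.5" --pt "0 0 -0.1 0 0 0 0.5" --pt "0 0 -0.1 0 0 0 0.5" --pt "0 0 -0.1 0 0 0 0.5"

```text
t: 12.05
eef_pos: [0.5963, -0.2698, 0.0337]
orientation: [0.435, 1.571, 0.084]
force: [-1.7, 1.5, 4.9]
width: 0.0557
```

Upward force of 4.9 N at z=0.0337, as predicted: the cup is on the floor. Release gently, then rise.

Call:
carry_out --pt "0 0 0 0 0 0 0.65" --pt "0 0 0 0 0 0 0.7" --pt "0 0 0 0 0 0 0.8" --pt "0 0 0 0 0 0 0.9" --pt "0 0 0 0 0 0 1" --pt "0 0 0 0 0 0 1" --pt "0 0 0 0 0 0 1" --pt "0 0 0 0 0 0 1"

```text
t: 13.05
eef_pos: [0.5962, -0.2698, 0.0332]
orientation: [-0.078, 1.571, -0.429]
force: [-0.6, -0.0, -0.2]
width: 0.0883
```

Call:
carry_out --pt "0 0 0.5 0 0 0 1" --pt "0 0 1.5 0 0 0 1" --pt "0 0 3 0 0 0 1" --pt "0 0 5 0 0 0 1" --pt "0 0 8 0 0 0 1" --pt "0 0 11 0 0 0 1" --pt "0 0 14 0 0 0 1" --pt "0 0 15 0 0 0 1"

```text
t: 14.05
eef_pos: [0.5974, -0.2705, 0.1864]
orientation: [-0.009, 1.566, -0.36]
force: [-0.1, 0.4, -0.1]
width: 0.088
```

Run:
```python
from h import *
from bench import status,capture
import cv2
t=capture('top')[:,:,::-1];s=capture('side')[:,:,::-1]
S=status.state();print(S['t'],S['eef_pos'],S['width'],S['force'])
t0=cv2.imread('pics/top0.png')
a=cv2.resize(s[150:360,210:510],(600,420),interpolation=2)
b=cv2.resize(np.hstack([t0[150:205,310:370],t[150:205,310:370],t[150:205,430:490]]),(600,180),interpolation=2)
cv2.imwrite('pics/f7.png',np.vstack([a,b]))
```

```text
14.15 [ 0.5967601  -0.27005054  0.18471922] 0.08783709092306372 [1.17029109 0.18342237 0.19934981]
```

View pics/f7.png

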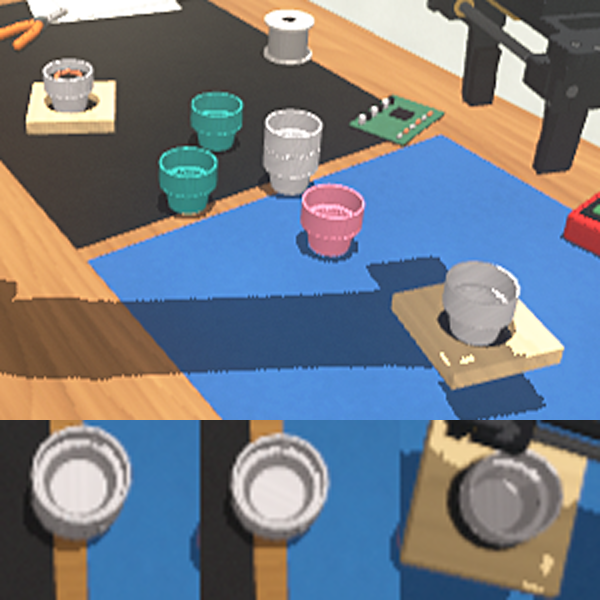

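The cup stands upright in the well at side-crop (480,302). The two remaining cups are in place at (293,150), and the filled, teal and pink cups are untouched. The gripper is clear.

```bash
python3 -c "
from bench import job;print(job.job_done())"
```

```text
the job is handed in; nothing more can be done
None
```

I lifted the top aluminium cup off the stack and set it down upright in the empty holder's well, then opened the gripper, rose clear and handed the job in at about 14 s. The hand-in gave no verdict.

- **Grasp:** the jaws closed only on the top collar and stopped at 55.9 mm. A picture after the straight lift showed the two lower cups still standing.
- **Placing:** the cup touched the well floor at TCP z = 0.0337 m, as predicted, with about 5 N upward. I released it only after that contact.
- **Last pictures:** they show the cup upright in the well and the two-cup stack in place. The filled, teal and pink cups look undisturbed, and the gripper is about 15 cm above the cup.
- **Disagreements:** the camera estimates of the stack's position differed by 1–3 mm. I settled this with a close wrist view before gripping, and no check failed.

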